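Restack the cut model potato

TASK

Rebuild the cut model potato for the chip-cutter display: on the slanted cut of the chunk that stands on the blue board, bed the wedge-shaped slice, centred and turned so that its own top comes out level, and let it go. Then set the domed cap flat on the middle of the slice's top and leave the whole stack standing by itself. Set the pieces down gently, keep the chunk about where it stands, and leave everything else on the bench alone.

Things in the scene. Friction and masses are not known exactly. Their poses are not given: they have to be found in the camera images.
- chunk_flat (a point): centre of the slanted cut face on top of the bottom chunk: brown model potato with pale yellow cut face, 0.3 kg, about 95 x 62 mm at the widest, loose on a blue board 150 x 130 x 10 mm. The cut face is flat, about 78 (x) x 44 (y) mm, slopes 12 degrees, and its centre is 36 mm above the board. This frame: z is square to the face (outward), x points straight down the slope (to the low end), y across
- slice_mid (a point): centre of the loose wedge-shaped slice, 20 mm above its flat underside; brown skin, pale cut faces, about 0.14 kg. Length 82 mm along x, width 50 mm along y (the two long sides are upright flats, to be gripped across y). It is 40 mm thick in the middle, the top is a flat cut that rises 12 degrees towards +x: about 48 mm thick at the +x end and 32 mm at the -x end. z is square to the underside. It lies on its underside
- slice_flat (a point): centre of the flat top cut of the slice (about 68 x 42 mm), 40 mm above the middle of its underside; z is square to this top face (outward), x points up along it to the thick end
- slice_seat (a point): middle of the flat underside of the slice, axes as slice_mid
- cap_mid (a point): centre of the loose domed cap, 22 mm above its flat underside; brown skin, rounded lumpy top, about 0.08 kg, about 61 mm long (x), 42 mm wide (y; the two long sides are upright flats up to 30 mm high, to be gripped across y), 46 mm high; z is up, square to the underside. It stands on its underside
- cap_seat (a point): middle of the flat underside of the cap, axes as cap_mid
- chunk: the bottom chunk itself: origin at the middle of its underside, x towards the low end of its cut, z up
- potato: bystander: whole model potato, brown, 100 x 64 x 58 mm, no cut faces; origin under its middle
- grid: bystander: square steel blade grid, 100 x 100 x 18 mm, lying flat; origin under its middle
- jar: bystander: amber glass jar with black lid, 60 mm across, 70 mm high; origin under its middle
- brush: bystander: small brush, 170 mm long along its x, lying
- mug: bystander: white mug, 76 mm across, 90 mm high; origin under its middle
- driver: bystander: screwdriver, 190 mm long along its x, lying beyond the board
Things that resemble listed ones, but are neither listed nor needed, are in the scene too. What is shaped like the part that bears cap_mid but pink or purple is not meant. Leave any red look-alike of the part that bears slice_mid alone.

How it is judged:
By the outcome, as a careful person would: the job done as asked, in the order asked, and still so for the second after the job is handed in, with the robot touching nothing.
It also fails if it takes over 58 s, if anything falls off the work surface, if the arm or the gripper's body presses on something with over 40 N, if the wrist force passes 120 N, or if a joint passes its speed limit or range.

ROBOT

A 7-joint arm with a two-finger parallel gripper is mounted at the origin on the work surface. World frame = base frame: x ahead of the robot, y to its left, z up, the work surface at z = 0. Lengths are in m, angles in rad, forces in N, time in s.
With the tool pointing down it reaches from about 0.425 to 0.925 m from the base axis. Payload 6.8 kg.
Tool frame: the origin (TCP) lies midway between the tips of the shut fingers; the grasp point (between the pads) lies 19 mm behind it; z points along the fingers, y is the line along which they close (so a half turn about z gives the same grasp; the last joint's range is limited). The gripper opens to 85 mm and grips with 20 to 120 N. Pads are 22 mm wide; open, the fingers measure 114 mm over their backs; the gripper's body (76 mm by 85 mm) begins 54 mm behind the grasp point. The pads swing forward as they close: fully open they stand 13 mm farther back than shut.
Start: joints at [-1.368, 0.477, 0.022, 1.555, -0.011, 1.109, -0.083], TCP at [0.206, 0.643, 0.202] pointing down, gripper open.
Joint ranges: [-2.96, 2.96], [-0.34, 2.1], [-1.41, 1.46], [0.24, 2.44], [-1.37, 4.51], [0.17, 1.92], [-2.96, 2.96]. Speed limits (rad/s): [2.39, 2.39, 3.14, 3.14, 3.14, 3.14, 3.14].

INTERFACE

Orientations are given as a rotation vector (axis times angle).
In Python, from bench import r gives the robot as it stands. The module is installed in compiled form; this text tells all that it offers.
- The arm moves only by the tool apply_moves, never from a script. Its argument "rows" is a list of rows, each a list of 6 numbers: the shift along the tool's x, y, z scaled (see below), then the turn, a rotation vector about the tool's x, y, z scaled (see below). A call has 1 to 5 rows; each row is the pose to reach, as a shift and turn from the pose commanded when the call began, along the tool's axes at that moment; what a row does not reach only later rows make up. The controller multiplies each number of a shift by 0.25 m and each number of a turn by 90 degrees. A row lasts 1/8 s, in which the tool goes at most 62.5 mm and 10.7 degrees, less where a joint would pass 70% of its speed; a pose out of reach is approached as far as the arm can. A call with a number of a shift or a turn outside -1 to 1 is refused whole. A call with a gripper value outside its range is refused whole. "claw" is the opening, from 0 (shut) to 1 (fully open), set as the call begins (left out, the last holds). The fingers move at their own pace and stop on an object; "newtons" is the grip in N (left out, the last holds). Time passes only in rows, so rows that repeat a pose let the fingers close. It gives the time, the measured TCP pose, the force, the opening and the grip force at its end, in the units of the state.
- r.get_obs(): the state, without advancing time (a new reading comes with each control period).
- r.grab_frame(name): name is "scene" or "top" or "wrist"; returns a dict with "pixels" (384x512x3 uint8, red, green, blue), "intrinsics" (3x3 intrinsics, pixels), "eye" and "attitude" of the camera in the world. Camera axes: x right, y up, looking along -z (the intrinsics and any distortion apply to the point x, -y, -z); pixel columns grow to the right and rows downward; lengths in m; the calibration is good to about 2 mm. A picture is of the moment at which its call begins. There is no depth.
- r.hand_in(): hands the job in; it is judged then, once.
Trained networks look in a picture, given as the dict that the camera call returned (one of the last four; its "shot" number tells which), for a name from the list of things; names that differ only in an ending like _2 or _b are one class to them, and where a whole thing is asked for, a point or a joint stands for the part that bears it (a point fixed in the world has none). Each returns a list of dicts, best first, with "conf" (0 to 1); they miss things now and then, are a little off and sometimes report something else, mostly with a low value. They report only what shows in the picture. A call takes as long as a camera call. They do not tell look-alikes from the thing itself.
- r.search_frame(picture, thing): "rect" ([left, top, width, height] in pixels, round what is visible of it).
- r.outline_of(picture, thing): "pixels" (384x512 bool, what is visible of it) and "rect" ([left, top, width, height] in pixels, round what is visible of it).
- r.landmark_of(picture, thing): "point" ([column, row] in pixels: a listed point, or the origin of a listed thing).
The state is a dict: "clock": time; "joints": joint angles; "qvel": joint speeds; "tau": joint torques, N m; "tcp_pos": TCP position; "orientation": TCP orientation; "contact_force": force on the tool from outside, world axes, zero at the start; "moment": the same for the moment, N m; "grip_width": finger opening in m; "gripper_force": force on a finger pad.
Only numpy, scipy, OpenCV 4.12 (cv2) and the standard library are available. Lean on these libraries where they do the work, as an engineer would, in place of code of your own. Each camera call takes 0.05 s, during which the arm holds its last target. There are 200 camera calls.

## Working session

There is one attempt and no reset: what is moved stays moved. The work goes in short steps, Python scripts to look and compute and a tool call to move; the robot and the scene stay as the last step left them, time stands still between calls to the robot, and variables do not carry over. Pictures are saved under pics/ and viewed, at most 10 in all, crops included, and the job is handed in when it is done.

Besides the shell and the picture viewer there is one more tool, called after "Request:" as name([rows], argument=value, ...), one row to a line, values as JSON. apply_moves: Moves the arm, as the interface text tells. Its arguments: {"type":"object","properties":{"rows":{"type":"array","items":{"type":"array","items":{"type":"number"}}},"claw":{"type":"number"},"newtons":{"type":"number"}},"required":["rows"]}

```bash
mkdir -p pics; cat > h.py <<'E'
import numpy as np, cv2
from scipy.spatial.transform import Rotation as R
from bench import r
def att(f):
    a=np.array(f["attitude"],float)
    return a if a.shape==(3,3) else R.from_rotvec(a).as_matrix()
def ray(f,p):
    K=np.array(f["intrinsics"]); d=np.linalg.inv(K)@[p[0],p[1],1]
    return np.array(f["eye"]), att(f)@np.array([d[0],-d[1],-d[2]])
def atz(f,p,z):
    e,d=ray(f,p); return e+d*(z-e[2])/d[2]
def proj(f,X):
    c=att(f).T@(np.array(X)-f["eye"]); q=np.array(f["intrinsics"])@[c[0],-c[1],-c[2]]; return q[:2]/q[2]
def tri(fp):
    A=np.zeros((3,3));b=np.zeros(3)
    for f,p in fp:
        e,d=ray(f,p); d=d/np.linalg.norm(d); P=np.eye(3)-np.outer(d,d); A+=P;b+=P@e
    return np.linalg.solve(A,b)
def save(f,n): cv2.imwrite(f"pics/{n}.png",cv2.cvtColor(f["pixels"],cv2.COLOR_RGB2BGR))
def mv(pos,rot,o=None):
    """shift/turn numbers from current pose (measured) to the world target"""
    o=o or r.get_obs(); C=R.from_rotvec(o["orientation"])
    return np.round(C.inv().apply(np.array(pos)-o["tcp_pos"])/.25,4), np.round((C.inv()*rot).as_rotvec()/(np.pi/2),4)
E
python3 - <<'E'
from h import *
np.set_printoptions(precision=4,suppress=True)
o=r.get_obs();print({k:np.round(v,3) for k,v in o.items()})
fs={n:r.grab_frame(n) for n in("scene","top")}
ims=[]
for n,f in fs.items():
    print(n,f["shot"],f["eye"],f["attitude"],f["intrinsics"],[k for k in f])
    for t in("chunk_flat","slice_mid","slice_flat","slice_seat","cap_mid","cap_seat","chunk","potato","grid","jar","brush","mug","driver"):
        print(n,t,[(np.round(d["point"]),round(d["conf"],2)) for d in r.landmark_of(f,t)][:5])
    save(f,n+"0")
E
```

```text
{'clock': np.float64(0.0), 'joints': array([-1.368,  0.478,  0.022,  1.556, -0.012,  1.109, -0.083]), 'qvel': array([ 0.001, -0.003, -0.   ,  0.001, -0.002, -0.   ,  0.   ]), 'tau': array([ -0.001, -59.645,   1.608, -28.12 ,   0.013,   0.009,   0.   ]), 'tcp_pos': array([0.206, 0.642, 0.201]), 'orientation': array([-0.486, -3.104,  0.003]), 'contact_force': array([ 0.659, -0.437, -0.237]), 'moment': array([ 0.013, -0.057,  0.003]), 'gripper_force': np.float64(0.0), 'grip_width': np.float64(0.085)}
scene 1 [ 1.1479 -0.0327  0.9671] [0.4254 0.4154 1.4768] [[431.4822   0.     248.5182]
 [  0.     431.4822 196.4665]
 [  0.       0.       1.    ]] ['pixels', 'intrinsics', 'eye', 'attitude', 'shot']
scene chunk_flat [(array([258., 182.]), 0.72)]
scene slice_mid [(array([384., 157.]), 0.86), (array([332., 134.]), 0.84), (array([340., 172.]), 0.6)]
scene slice_flat [(array([335., 127.]), 0.81), (array([385., 154.]), 0.64), (array([344., 168.]), 0.6), (array([349., 178.]), 0.49)]
scene slice_seat [(array([381., 163.]), 0.96), (array([336., 138.]), 0.82), (array([345., 180.]), 0.56)]
scene cap
[... 897 characters left out ...]
, 0.56)]
top slice_seat [(array([182., 257.]), 0.89), (array([178., 217.]), 0.84), (array([144., 229.]), 0.8)]
top cap_mid [(array([332., 225.]), 0.81), (array([364., 212.]), 0.48), (array([305., 232.]), 0.46), (array([346., 160.]), 0.35)]
top cap_seat [(array([331., 225.]), 0.7), (array([297., 230.]), 0.56), (array([363., 213.]), 0.49)]
top chunk [(array([249., 207.]), 0.61)]
top potato [(array([198., 151.]), 0.71)]
top grid [(array([310., 145.]), 0.9), (array([254., 127.]), 0.5)]
top jar [(array([126., 162.]), 0.67), (array([246., 206.]), 0.35)]
top brush [(array([345., 158.]), 0.63)]
top mug [(array([376., 172.]), 0.83)]
top driver [(array([254., 127.]), 0.72), (array([334., 228.]), 0.5)]
```

```bash
python3 - <<'E'
import cv2,numpy as np
a=cv2.imread("pics/scene0.png")[100:300,60:460];b=cv2.imread("pics/top0.png")[110:290,100:420]
cv2.imwrite("pics/a.png",cv2.resize(a,(800,400),interpolation=cv2.INTER_CUBIC))
cv2.imwrite("pics/b.png",cv2.resize(b,(800,450),interpolation=cv2.INTER_CUBIC))
E
```

```text
(no output)
```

View pics/a.png

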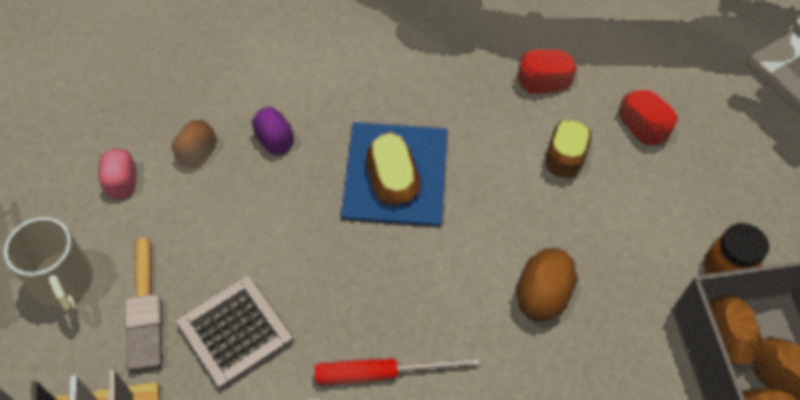

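View pics/b.png

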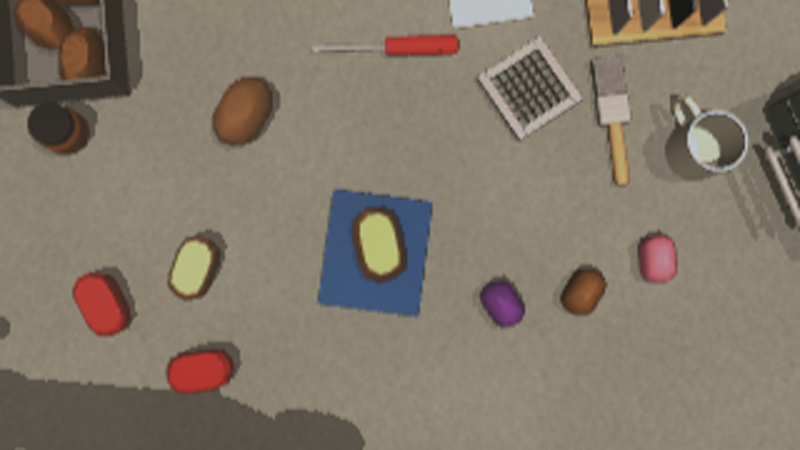

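Scene view: the real slice is the pale-topped one at (345,174), with the red look-alikes at (333,135) and (384,158). The real cap is the brown one at (156,171), with the purple one at (196,165) and the pink one at (118,186). The chunk is on the blue board at (257,183). In the top view, the slice is at (177,217), the cap at (333,226) and the chunk at (252,208).

```bash
cat >> h.py <<'E'
def pale(f,c,w=30):
    """contour of the pale face near pixel c"""
    p=f["pixels"].astype(int); m=((p[...,1]-p[...,2]>38)&(p[...,0]-p[...,1]<25)&(p[...,1]>110)).astype(np.uint8)
    n,l,s,ce=cv2.connectedComponentsWithStats(m)
    k=min((i for i in range(1,n) if s[i,4]>40),key=lambda i:np.hypot(*(ce[i]-c)))
    cs,_=cv2.findContours((l==k).astype(np.uint8),cv2.RETR_EXTERNAL,cv2.CHAIN_APPROX_NONE)
    return max(cs,key=len)[:,0].astype(float),ce[k],s[k,4]
def planefit(f,con,cen,z0,tilt,yaw0=None):
    """centre,yaw of the long axis,size for a face at z0 whose height falls toward yaw by tilt"""
    yaw=yaw0
    for it in range(4):
        c=atz(f,cen,z0)
        n=np.array([0,0,1.]) if yaw is None else np.array([np.sin(tilt)*np.cos(yaw),np.sin(tilt)*np.sin(yaw),np.cos(tilt)])
        P=[]
        for q in con:
            e,d=ray(f,q); P.append(e+d*(n@(c-e))/(n@d))
        P=np.array(P); rr=cv2.minAreaRect(P[:,:2].astype(np.float32)); 
        D=P-P.mean(0); u=np.linalg.svd(D,full_matrices=False)[2][0]
        y=np.arctan2(u[1],u[0])
        if yaw is not None and np.cos(y-yaw)<0: y+=np.pi
        yaw=y
        if yaw0 is None: yaw0=y
        u=np.array([np.cos(yaw),np.sin(yaw)]);v=np.array([-u[1],u[0]])
        s=D[:,:2]@u;t=D[:,:2]@v; m=P.mean(0)[:2]+u*(s.max()+s.min())/2+v*(t.max()+t.min())/2
    return m,np.degrees(yaw),np.ptp(s)/np.cos(tilt),np.ptp(t)
E
python3 - <<'E'
from h import *
np.set_printoptions(precision=4,suppress=True)
T=r.grab_frame("top");S=r.grab_frame("scene");t=np.radians(12)
for nm,ct,cs,z in(("chunk",(252,208),(257,182),.046),("slice",(177,217),(346,170),.040)):
    for f,c in((T,ct),(S,cs)):
        con,ce,a=pale(f,c); 
        m,y,l,w=planefit(f,con,ce,z,t); print(nm,ce,a)
        for y0 in(y,y+180): print("  low toward",*planefit(f,con,ce,z,t,np.radians(y0)))
for f,ct in((T,(333,226)),(S,(156,171))):
    for d in r.outline_of(f,"cap_mid"):
        m=cv2.moments(d["pixels"].astype(np.uint8),True);c=(m["m10"]/m["m00"],m["m01"]/m["m00"])
        print("cap?",np.round(c),round(d["conf"],2),m["m00"],atz(f,c,.022),np.median(f["pixels"][d["pixels"]],0))
        if np.hypot(c[0]-ct[0],c[1]-ct[1])<10:
            ys,xs=np.nonzero(d["pixels"]);P=np.array([atz(f,q,.02)[:2] for q in zip(xs,ys)]);u=np.linalg.svd(P-P.mean(0),full_matrices=False)[2][0];print("  yaw",np.degrees(np.arctan2(u[1],u[0])),np.ptp((P@u)))
# look pose above slice
print(R.from_rotvec(r.get_obs()["orientation"]).as_matrix())
W=r.grab_frame("wrist"); o=r.get_obs(); A=R.from_rotvec(o["orientation"])
print("wrist cam in tool",A.inv().apply(W["eye"]-o["tcp_pos"]),A.as_matrix().T@att(W),W["intrinsics"][0])
E
```

```text
chunk [251.3213 207.0328] 305
  low toward [0.5499 0.0108] -167.90789447496053 0.07668715642710888 0.04379271350742426
  low toward [0.5504 0.011 ] 11.186420607845177 0.07893091778985337 0.04386328064466309
chunk [256.0593 180.8835] 455
  low toward [0.5503 0.0105] 11.594239644439012 0.07808618442885712 0.04592716683746299
  low toward [0.5493 0.0104] 186.02025307209166 0.10255005657128012 0.046560234605854164
slice [175.9761 216.5538] 251
  low toward [0.5224 0.2455] 158.28333387353166 0.06853064290668713 0.04059217480920689
  low toward [0.5227 0.2453] 347.5359224369916 0.06840933585682724 0.0412524359360106
slice [345.3869 168.6423] 274
  low toward [0.5222 0.2445] -18.01717780201748 0.05169188786891468 0.04306543910867064
  low toward [0.5217 0.2446] 158.85953037593214 0.07086397549365658 0.04283901302901856
cap? [362. 213.] 0.67 277.0 [ 0.5281 -0.3453  0.022 ] [176.  96. 101.]
cap? [333. 227.] 0.62 236.0 [ 0.4867 -0.249   0.022 ] [104.5  69.   42. ]
  yaw 139.96905663352337 0.06045575618901944
cap? [301. 232.] 0.62 244.0 [ 0.4714 -0.1457  0.022 ] [98.5 55.  98. ]
cap? [250. 207.] 0.62 512.0 [0.5503 0.0133 0.022 ] [176.  174.5 108. ]
cap? [196. 165.] 0.93 346.0 [ 0.4764 -0.146   0.022 ] [90.5 42.  95. ]
cap? [118. 187.] 0.74 379.0 [ 0.5326 -0.3469  0.022 ] [169.  89.  95.]
cap? [156. 172.] 0.68 393.0 [ 0.4907 -0.2503  0.022 ] [106.  81.  62.]
  yaw -7.672261629524686 0.07440223479315827
cap? [ 84. 231.] 0.34 1391.0 [ 0.6569 -0.4169  0.022 ] [98. 91. 75.]
[[-0.9521  0.3058  0.    ]
 [ 0.3058  0.9521  0.    ]
 [ 0.      0.     -1.    ]]
wrist cam in tool [ 0.0818  0.0006 -0.172 ] [[-0.0007  0.9479  0.3187]
 [ 1.      0.0009 -0.0003]
 [-0.0006  0.3187 -0.9479]] [333.3282   0.     248.3223]
```

Request:
apply_moves([
  [-0.15, -0.1, 0, 0, 0, 0.01],
  [-0.35, -0.23, 0, 0, 0, 0.02],
  [-0.55, -0.37, 0, 0, 0, 0.03],
  [-0.75, -0.5, 0, 0, 0, 0.04],
  [-0.84, -0.56, 0, 0, 0, 0.04],
])

```text
clock: 2.28
tcp_pos: [0.3665, 0.4416, 0.2019]
orientation: [0.591, 3.084, -0.001]
contact_force: [-0.8, -0.3, -0.6]
grip_width: 0.0857
gripper_force: 0.0
```

Request:
apply_moves([
  [-0.15, -0.1, 0, 0, 0, 0],
  [-0.35, -0.21, 0, 0, 0, 0],
  [-0.55, -0.33, 0, 0, 0, 0],
  [-0.72, -0.43, 0, 0, 0, 0],
  [-0.8, -0.5, 0, 0, 0, 0],
])

```text
clock: 2.9
tcp_pos: [0.5061, 0.2528, 0.2019]
orientation: [0.589, 3.085, -0.0]
contact_force: [-0.6, 0.5, -0.8]
grip_width: 0.0857
gripper_force: 0.0
```

```bash
python3 - <<'E'
from h import *
W=r.grab_frame("wrist");save(W,"w1");t=np.radians(12);o=r.get_obs();print(o["tcp_pos"],o["orientation"],o["clock"])
c=proj(W,[.522,.245,.04]);print(c)
con,ce,a=pale(W,c);print(ce,a)
for y in(158.5,-21.5): print(planefit(W,con,ce,.04,t,np.radians(y)))
E
```

```text
[0.50732535 0.24953644 0.20188275] [ 5.94148809e-01  3.08284047e+00 -2.86145030e-03] 2.95
[246.322891   179.59829018]
[246.32226212 178.46992819] 2228
(array([0.52127496, 0.24541611]), np.float64(158.4370847173195), np.float64(0.06796518366011099), np.float64(0.04084570365816772))
(array([0.52286446, 0.24461633]), np.float64(-21.833904470854403), np.float64(0.07729397270390496), np.float64(0.04136516078943013))
```

View pics/w1.png

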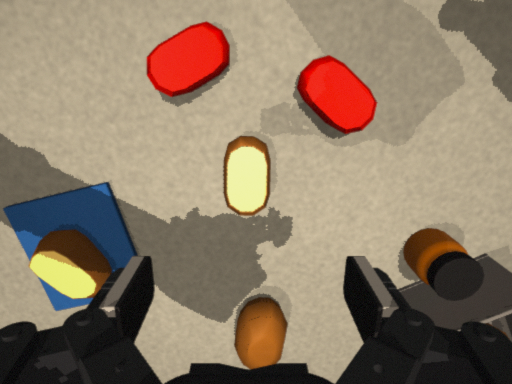

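The wrist view shows the slice at (246,178), pale-topped and clear of the red pieces at (188,60) and (337,94). Its length of 68 mm fits only if the low end points to 158°, so the thick end is at −21.6°.

```bash
cat >> h.py <<'E'
def tool(yaw_y,tilt=0,dir=0):
    """tool down with tool y at yaw_y (deg); then tilted so up-axis leans tilt deg toward dir"""
    a=np.radians(yaw_y); y=np.array([np.cos(a),np.sin(a),0]); z=np.array([0,0,-1.]); x=np.cross(y,z)
    A=R.from_matrix(np.column_stack([x,y,z])); d=np.radians(dir)
    return R.from_rotvec(np.radians(tilt)*np.array([-np.sin(d),np.cos(d),0]))*A
E
python3 - <<'E'
from h import *
o=r.get_obs();print(o["tcp_pos"]); print(mv([.5213,.2454,.06],tool(68.4)),mv([.5213,.2454,.004],tool(68.4)))
E
```

```text
[0.50732535 0.24953644 0.20188275]
(array([-0.0567,  0.0062,  0.5677]), array([-0.0009,  0.0015, -0.0024])) (array([-0.0562,  0.0065,  0.7917]), array([-0.0009,  0.0015, -0.0024]))
```

Request:
apply_moves([
  [-0.03, 0.006, 0.15, 0, 0.001, -0.002],
  [-0.057, 0.006, 0.35, 0, 0.001, -0.002],
  [-0.057, 0.006, 0.5, 0, 0.001, -0.002],
  [-0.057, 0.006, 0.6, 0, 0.001, -0.002],
  [-0.057, 0.006, 0.6, 0, 0.001, -0.002],
], claw=0.9)

```text
clock: 3.58
tcp_pos: [0.5164, 0.2516, 0.0499]
orientation: [-0.577, -3.084, 0.004]
contact_force: [0.4, 0.8, 1.4]
grip_width: 0.0766
gripper_force: 0.0
```

Request:
apply_moves([
  [0, 0, 0.06, 0, 0, 0],
  [0, 0, 0.12, 0, 0, 0],
  [0, 0, 0.17, 0, 0, 0],
  [0, 0, 0.19, 0, 0, 0],
  [0, 0, 0.19, 0, 0, 0],
])

```text
clock: 4.2
tcp_pos: [0.5177, 0.2519, 0.0037]
orientation: [-0.578, -3.086, 0.0]
contact_force: [0.6, -0.7, -0.2]
grip_width: 0.077
gripper_force: 0.0
```

```bash
python3 - <<'E'
from h import *
o=r.get_obs();print(o["tcp_pos"],o["grip_width"],o["contact_force"]); print(mv([.5213,.2454,.004],tool(68.4)))
E
```

```text
[0.51773946 0.25186523 0.00374964] 0.07697974261664635 [ 0.61440629 -0.73968609 -0.18080426]
(array([-0.0226, -0.0189, -0.001 ]), array([-0.0003, -0.0012,  0.0041]))
```

Request:
apply_moves([
  [-0.0226, -0.019, 0, 0, 0, 0.004],
  [-0.0226, -0.019, 0, 0, 0, 0.004],
  [-0.0226, -0.019, 0, 0, 0, 0.004],
])

```text
clock: 4.58
tcp_pos: [0.5217, 0.2455, 0.0044]
orientation: [-0.589, -3.085, -0.001]
contact_force: [-0.2, 0.7, 0.1]
grip_width: 0.0765
gripper_force: 0.0
```

Request:
apply_moves([
  [0, 0, 0, 0, 0, 0],
  [0, 0, 0, 0, 0, 0],
  [0, 0, 0, 0, 0, 0],
  [0, 0, 0, 0, 0, 0],
  [0, 0, 0, 0, 0, 0],
], claw=0.3, newtons=25)

```text
clock: 5.2
tcp_pos: [0.5213, 0.2454, 0.0045]
orientation: [-0.588, -3.084, -0.0]
contact_force: [-2.2, -0.3, 5.0]
grip_width: 0.0438
gripper_force: 23.6
```

Request:
apply_moves([
  [0, 0, 0, 0, 0, 0],
  [0, 0, -0.05, 0, 0, 0],
  [0, 0, -0.15, 0, 0, 0],
  [0, 0, -0.3, 0, 0, 0],
  [0, 0, -0.4, 0, 0, 0],
])

```text
clock: 5.82
tcp_pos: [0.5221, 0.2457, 0.1062]
orientation: [-0.588, -3.086, -0.002]
contact_force: [0.3, 0.2, -1.8]
grip_width: 0.0437
gripper_force: 23.2
```

Request:
apply_moves([
  [0, 0, -0.1, 0, 0, 0],
  [0, 0, -0.2, 0, 0, 0],
  [0, 0, -0.2, 0, 0, 0],
  [0, 0, -0.2, 0, 0, 0],
])

```text
clock: 6.32
tcp_pos: [0.5209, 0.2452, 0.1533]
orientation: [-0.588, -3.084, 0.001]
contact_force: [-0.1, -0.1, -1.2]
grip_width: 0.0434
gripper_force: 23.2
```

```bash
python3 - <<'E'
from h import *
W=r.grab_frame("wrist");save(W,"w2");T=r.grab_frame("top");S=r.grab_frame("scene");o=r.get_obs();print(o["tcp_pos"],o["orientation"],o["grip_width"],o["gripper_force"],o["contact_force"],o["clock"])
cs=[]
for f,c in((T,(251,207)),(S,(256,181)),(W,proj(W,[.55,.011,.046]))):
    con,ce,a=pale(f,c); print(ce,a,planefit(f,con,ce,.046,np.radians(12),np.radians(11.4)))
for th in("slice_flat","slice_mid","slice_seat"):print(th,[(d["point"],d["conf"]) for d in r.landmark_of(W,th)])
up=R.from_rotvec(o["orientation"]).apply([0,0,-1]);g=o["tcp_pos"]+up*(.019-.0042)
for h in(0.,.013):print(proj(W,o["tcp_pos"]+up*h))
print(mv([.55,.011,.19],tool(101.4,12,11.4)))
E
```

```text
[0.52080701 0.24505557 0.15281441] [-5.87582767e-01 -3.08287064e+00  1.99717324e-03] 0.04389413100490876 23.248055703006685 [ 0.53432963 -0.22094377 -1.69242531] 6.475
[251.57706093 206.32258065] 279 (array([0.5511896 , 0.01062401]), np.float64(9.172408128657045), np.float64(0.07744845883163261), np.float64(0.04397148205771388))
[255.58752998 181.66906475] 417 (array([0.5504256 , 0.00894313]), np.float64(18.833227639481816), np.float64(0.07825633160028304), np.float64(0.04574073944649386))
[ 36.11111111 290.72245863] 2115 (array([0.5492911 , 0.01119319]), np.float64(12.736449693911483), np.float64(0.07653831237825257), np.float64(0.04329790208772405))
slice_flat [([356.0, 79.8], 0.9), ([177.4, 34.3], 0.81), ([244.5, 263.2], 0.71)]
slice_mid [([182.1, 34.7], 0.97), ([351.9, 74.3], 0.94), ([250.6, 241.7], 0.93)]
slice_seat [([346.5, 76.7], 0.66)]
[246.87867431 231.03429694]
[246.81735992 241.59808342]
(array([-0.4512, -0.8292, -0.1467]), array([ 0.0381,  0.128 , -0.3652]))
```

View pics/w2.png

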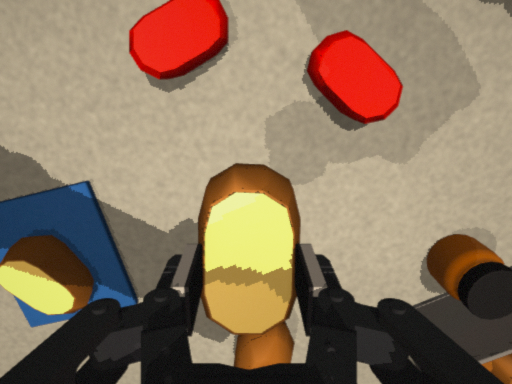

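The wrist view shows the slice held squarely between the pads at (248,260), with the chunk at the left edge (40,290). Next I move part way, turn the slice to its placing attitude and look at the chunk again.

```bash
python3 - <<'E'
from h import *
print(mv([.53,.14,.21],tool(101.4)))
E
```

```text
(array([-0.1868, -0.3789, -0.2266]), array([-3.000e-04, -1.600e-03, -3.665e-01]))
```

Request:
apply_moves([
  [-0.03, -0.06, -0.1, 0, 0, -0.06],
  [-0.08, -0.16, -0.18, 0, 0, -0.15],
  [-0.13, -0.26, -0.226, 0, 0, -0.25],
  [-0.17, -0.35, -0.226, 0, 0, -0.33],
  [-0.187, -0.379, -0.226, 0, -0.001, -0.366],
])

```text
clock: 7.25
tcp_pos: [0.5305, 0.1378, 0.2105]
orientation: [0.31, -3.126, 0.0]
contact_force: [-0.2, 1.1, -1.5]
grip_width: 0.0438
gripper_force: 23.4
```

Request:
apply_moves([
  [0, 0, 0, 0, 0, 0],
  [0, 0, 0, 0, 0, 0],
])

```text
clock: 7.5
tcp_pos: [0.5302, 0.1408, 0.2103]
orientation: [0.31, -3.126, -0.001]
contact_force: [0.0, -0.3, -1.8]
grip_width: 0.0433
gripper_force: 23.4
```

```bash
python3 - <<'E'
from h import *
W=r.grab_frame("wrist");save(W,"w3");T=r.grab_frame("top");S=r.grab_frame("scene");o=r.get_obs();print(o["tcp_pos"],o["orientation"],o["grip_width"],o["clock"])
for f in(W,T,S):
    con,ce,a=pale(f,proj(f,[.55,.011,.046])); print(ce,a,planefit(f,con,ce,.046,np.radians(12),np.radians(11.4)))
up=R.from_rotvec(o["orientation"]).apply([0,0,-1])
c=o["tcp_pos"]+up*.0355; print("expected top centre",c)
for f in(W,T,S):
    con,ce,a=pale(f,proj(f,c)); print(ce,a,planefit(f,con,ce,c[2],np.radians(12),np.radians(191.4)))
print(mv([.55,.011,.15],tool(101.4,12,11.4)))
E
```

```text
[0.53015811 0.1409117  0.21035635] [ 3.11723646e-01 -3.12593553e+00 -8.60055261e-04] 0.04361050701709612 7.65
[249.12930668 226.75861336] 4702 (array([0.60481575, 0.16148899]), np.float64(68.87911563227857), np.float64(0.10936300786935771), np.float64(0.08550259399006449))
[348.56060606 124.92424242] 66 (array([ 0.81429206, -0.30716274]), np.float64(91.69068348290931), np.float64(0.07829082620414674), np.float64(0.014671337701001621))
[315.75423729 115.68644068] 118 (array([0.34472439, 0.19123918]), np.float64(160.62968250615592), np.float64(0.04899405487273057), np.float64(0.038309067990115776))
expected top centre [0.53016543 0.14089289 0.24585634]
[249.12930668 226.75861336] 4702 (array([0.51315032, 0.13604081]), np.float64(-59.75956581309636), np.float64(0.04231717549240989), np.float64(0.035785989658190596))
[207.05  72.65] 60 (array([0.89378431, 0.12617929]), np.float64(286.3700820658546), np.float64(0.09117754263002024), np.float64(0.01204818334340171))
[315.75423729 115.68644068] 118 (array([0.51900504, 0.14195203]), np.float64(151.26152779713834), np.float64(0.03988901534121565), np.float64(0.029881567692206235))
(array([ 0.0248, -0.5252,  0.2411]), array([ 4.000e-04,  1.333e-01, -1.000e-04]))
```

View pics/w3.png

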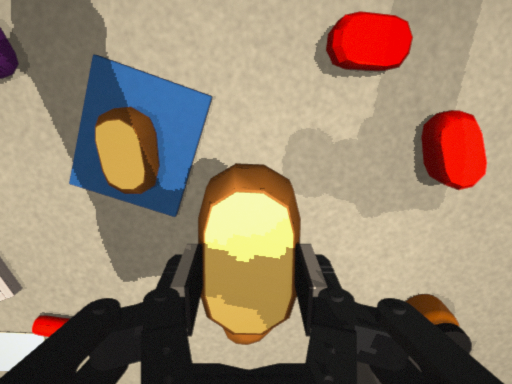

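The chunk is shaded at (122,150) and fully visible, so I'll threshold it on brightness within that crop.

```bash
python3 - <<'E'
from h import *
W=r.grab_frame("wrist")
p=W["pixels"].astype(int);print(p[150,122],p[130,150],p[160,150],p[300,250])
def blob(x0,x1,y0,y1):
    m=np.zeros(p.shape[:2],np.uint8); q=p[y0:y1,x0:x1]; m[y0:y1,x0:x1]=(q[...,0]-q[...,2]>50)&(q[...,1]>130)
    n,l,s,c=cv2.connectedComponentsWithStats(m);k=1+np.argmax(s[1:,4])
    cs,_=cv2.findContours((l==k).astype(np.uint8),cv2.RETR_EXTERNAL,cv2.CHAIN_APPROX_NONE);return max(cs,key=len)[:,0].astype(float),c[k],s[k,4]
con,ce,a=blob(80,175,90,205);print(ce,a,planefit(W,con,ce,.046,np.radians(12),np.radians(11.4)))
con,ce,a=blob(198,302,170,345);print("slice",ce,a,con[:,1].min(),con[:,1].max(),planefit(W,con,ce,.246,np.radians(12),np.radians(191.4)))
E
```

```text
[216 172  79] [104  62  27] [107  61  20] [174 140  67]
[119.74018247 153.71757239] 2521 (array([0.54939438, 0.01088096]), np.float64(9.977967291942004), np.float64(0.07650315022526434), np.float64(0.04348132990712429))
slice [248.08173913 260.35048055] 10925 190.0 332.0 (array([0.52937808, 0.14111611]), np.float64(190.40207679763407), np.float64(0.06810664745453333), np.float64(0.04106104516863114))
```

```bash
cat >> h.py <<'E'
C=np.array([.5498,.0109,.046]);YC=11.0
N=np.array([np.sin(np.radians(12))*np.cos(np.radians(YC)),np.sin(np.radians(12))*np.sin(np.radians(YC)),np.cos(np.radians(12))])
E
python3 - <<'E'
from h import *
print(mv(C+N*.055,tool(90+YC,12,YC)))
E
```

```text
(array([-0.02  , -0.5253,  0.4421]), array([-1.000e-04,  1.333e-01,  4.300e-03]))
```

Request:
apply_moves([
  [0, -0.08, 0, 0, 0.02, 0],
  [-0.01, -0.22, 0.05, 0, 0.06, 0.002],
  [-0.02, -0.36, 0.13, 0, 0.1, 0.004],
  [-0.02, -0.47, 0.22, 0, 0.133, 0.004],
  [-0.02, -0.525, 0.3, 0, 0.133, 0.004],
])

```text
clock: 8.32
tcp_pos: [0.5618, 0.0112, 0.134]
orientation: [0.279, -2.92, 0.031]
contact_force: [1.3, 1.0, -2.0]
grip_width: 0.0436
gripper_force: 23.4
```

Request:
apply_moves([
  [0, 0, 0.05, 0, 0, 0],
  [0, 0, 0.1, 0, 0, 0],
  [0, 0, 0.1, 0, 0, 0],
  [0, 0, 0.1, 0, 0, 0],
])

```text
clock: 8.82
tcp_pos: [0.5563, 0.0123, 0.1117]
orientation: [0.283, -2.921, 0.029]
contact_force: [-0.3, 0.0, -0.7]
grip_width: 0.0435
gripper_force: 23.4
```

```bash
python3 - <<'E'
from h import *
o=r.get_obs();print(o["tcp_pos"],o["contact_force"],o["clock"]);print(mv(C+N*.055,tool(90+YC,12,YC)));print(mv(C+N*.0145,tool(90+YC,12,YC)));print(mv(C+N*.0045,tool(90+YC,12,YC)))
S=r.grab_frame("scene");c=proj(S,C+N*.06);x,y=c.astype(int)
cv2.imwrite("pics/s4.png",cv2.resize(cv2.cvtColor(S["pixels"][y-50:y+60,x-60:x+60],cv2.COLOR_RGB2BGR),(600,550),interpolation=cv2.INTER_CUBIC))
E
```

```text
[0.5563165  0.01232777 0.11172174] [-0.30612615  0.04261943 -0.67260833] 8.825
(array([-0.0285, -0.0007,  0.0427]), array([-0.0001,  0.0013,  0.0007]))
(array([-0.0281, -0.0006,  0.2047]), array([-0.0001,  0.0013,  0.0007]))
(array([-0.028 , -0.0006,  0.2447]), array([-0.0001,  0.0013,  0.0007]))
```

View pics/s4.png

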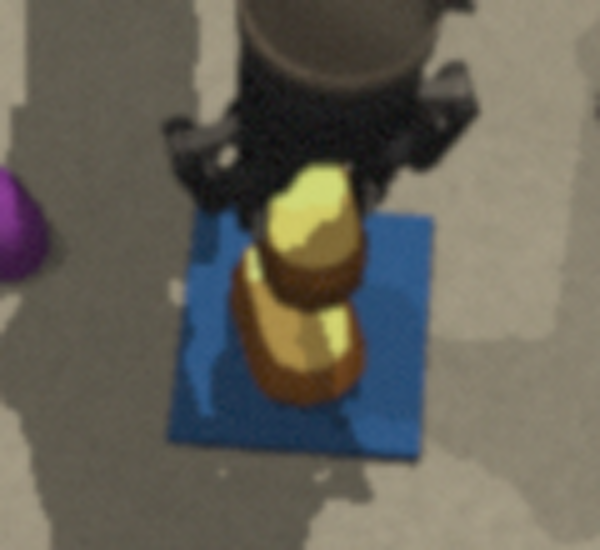

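The scene crop shows the slice at (315,240), hovering over and aligned with the chunk's cut at (300,330). I'll lower it to about 10 mm above the face.

Request:
apply_moves([
  [-0.02, 0, 0.06, 0, 0.001, 0],
  [-0.028, 0, 0.13, 0, 0.001, 0],
  [-0.028, 0, 0.19, 0, 0.001, 0],
  [-0.028, 0, 0.2, 0, 0.001, 0],
  [-0.028, 0, 0.2, 0, 0.001, 0],
])

```text
clock: 9.5
tcp_pos: [0.5524, 0.0107, 0.0604]
orientation: [0.281, -2.918, 0.03]
contact_force: [-0.3, -1.4, -1.2]
grip_width: 0.0432
gripper_force: 23.4
```

```bash
python3 - <<'E'
from h import *
o=r.get_obs();print(o["tcp_pos"],o["contact_force"]);print(mv(C+N*.0045,tool(90+YC,12,YC)))
E
```

```text
[0.55243832 0.01069344 0.06042868] [-0.26115822 -1.42092218 -1.15009546]
(array([-0.0021,  0.0028,  0.0406]), array([-0.0001, -0.0008, -0.0002]))
```

Request:
apply_moves([
  [-0.002, 0.002, 0.012, 0, 0, 0],
  [-0.002, 0.002, 0.022, 0, 0, 0],
  [-0.002, 0.002, 0.03, 0, 0, 0],
  [-0.002, 0.002, 0.034, 0, 0, 0],
  [-0.002, 0.002, 0.034, 0, 0, 0],
])

```text
clock: 10.12
tcp_pos: [0.5511, 0.011, 0.0522]
orientation: [0.281, -2.919, 0.03]
contact_force: [-0.1, 1.5, -2.6]
grip_width: 0.0435
gripper_force: 23.4
```

Request:
apply_moves([
  [0, 0, 0.004, 0, 0, 0],
  [0, 0, 0.006, 0, 0, 0],
  [0, 0, 0.006, 0, 0, 0],
])

```text
clock: 10.5
tcp_pos: [0.5509, 0.0109, 0.0507]
orientation: [0.281, -2.919, 0.03]
contact_force: [0.6, 0.6, -2.0]
grip_width: 0.0437
gripper_force: 23.4
```

Request:
apply_moves([
  [0, 0, 0.003, 0, 0, 0],
  [0, 0, 0.003, 0, 0, 0],
  [0, 0, 0.003, 0, 0, 0],
])

```text
clock: 10.88
tcp_pos: [0.551, 0.011, 0.0504]
orientation: [0.281, -2.919, 0.03]
contact_force: [-1.0, 0.2, 3.4]
grip_width: 0.0433
gripper_force: 25.0
```

Request:
apply_moves([
  [0, 0, 0.003, 0, 0, 0],
  [0, 0, 0.003, 0, 0, 0],
  [0, 0, 0.003, 0, 0, 0],
])

```text
clock: 11.25
tcp_pos: [0.551, 0.0111, 0.0502]
orientation: [0.281, -2.919, 0.03]
contact_force: [-1.4, 1.1, 9.5]
grip_width: 0.0431
gripper_force: 26.5
```

Request:
apply_moves([
  [0, 0, 0.003, 0, 0, 0],
  [0, 0, 0.003, 0, 0, 0],
  [0, 0, 0.003, 0, 0, 0],
])

```text
clock: 11.62
tcp_pos: [0.5511, 0.0111, 0.0502]
orientation: [0.281, -2.92, 0.029]
contact_force: [-1.9, 1.3, 13.8]
grip_width: 0.043
gripper_force: 27.8
```

Request:
apply_moves([
  [0, 0, -0.005, 0, 0, 0],
  [0, 0, -0.005, 0, 0, 0],
])

```text
clock: 11.88
tcp_pos: [0.551, 0.0111, 0.0503]
orientation: [0.281, -2.919, 0.03]
contact_force: [-0.5, 0.3, 8.0]
grip_width: 0.0433
gripper_force: 25.9
```

Request:
apply_moves([
  [0, 0, 0, 0, 0, 0],
  [0, 0, 0, 0, 0, 0],
  [0, 0, 0, 0, 0, 0],
  [0, 0, 0, 0, 0, 0],
], claw=0.85)

```text
clock: 12.38
tcp_pos: [0.5506, 0.0109, 0.0496]
orientation: [0.281, -2.918, 0.03]
contact_force: [0.4, 0.5, -0.3]
grip_width: 0.0726
gripper_force: 0.0
```

Request:
apply_moves([
  [0, 0, -0.04, 0, 0, 0],
  [0, 0, -0.12, 0, 0, 0],
  [0, 0, -0.25, 0, 0, 0],
  [0, 0, -0.4, 0, 0, 0],
  [0, 0, -0.45, 0, 0, 0],
])

```text
clock: 13.0
tcp_pos: [0.5757, 0.0155, 0.1626]
orientation: [0.281, -2.923, 0.03]
contact_force: [-0.6, 0.4, -0.5]
grip_width: 0.0726
gripper_force: 0.0
```

```bash
python3 - <<'E'
from h import *
print(mv([.488,-.249,.17],tool(50)))
E
```

```text
(array([ 0.5404, -0.9719,  0.0828]), array([-0.0585, -0.122 ,  0.5645]))
```

Request:
apply_moves([
  [0.04, -0.08, 0, -0.01, -0.03, 0.06],
  [0.11, -0.2, 0, -0.02, -0.06, 0.13],
  [0.2, -0.36, 0.02, -0.03, -0.09, 0.22],
  [0.29, -0.52, 0.04, -0.04, -0.11, 0.32],
  [0.38, -0.68, 0.06, -0.058, -0.122, 0.41],
])

```text
clock: 13.62
tcp_pos: [0.5106, -0.1707, 0.1648]
orientation: [-0.716, -3.046, -0.034]
contact_force: [1.2, -0.1, 0.3]
grip_width: 0.0725
gripper_force: 0.0
```

Request:
apply_moves([
  [0, 0, 0, 0, 0, 0],
  [0, 0, 0, 0, 0, 0],
])

```text
clock: 13.88
tcp_pos: [0.5117, -0.1692, 0.1647]
orientation: [-0.708, -3.047, -0.034]
contact_force: [-0.2, -0.1, 0.6]
grip_width: 0.0726
gripper_force: 0.0
```

```bash
python3 - <<'E'
from h import *
print(r.get_obs()["tcp_pos"],mv([.488,-.249,.19],tool(50)))
E
```

```text
[ 0.51172709 -0.16921273  0.16472251] (array([-0.0535, -0.3264, -0.108 ]), array([ 0.01  , -0.013 ,  0.1539]))
```

Request:
apply_moves([
  [-0.01, -0.06, -0.03, 0, 0, 0.03],
  [-0.03, -0.18, -0.07, 0.005, -0.005, 0.08],
  [-0.05, -0.28, -0.1, 0.01, -0.013, 0.13],
  [-0.053, -0.326, -0.108, 0.01, -0.013, 0.154],
  [-0.053, -0.326, -0.108, 0.01, -0.013, 0.154],
], claw=1.0)

```text
clock: 14.5
tcp_pos: [0.4875, -0.2506, 0.1906]
orientation: [1.079, 2.949, -0.001]
contact_force: [-0.1, 0.7, 0.5]
grip_width: 0.0851
gripper_force: 0.0
```

Request:
apply_moves([
  [0, 0, 0, 0, 0, 0],
  [0, 0, 0, 0, 0, 0],
])

```text
clock: 14.75
tcp_pos: [0.4883, -0.2484, 0.19]
orientation: [1.073, 2.952, -0.0]
contact_force: [-1.1, -0.1, 0.3]
grip_width: 0.0855
gripper_force: 0.0
```

```bash
python3 - <<'E'
from h import *
W=r.grab_frame("wrist");save(W,"w5");T=r.grab_frame("top");S=r.grab_frame("scene");o=r.get_obs();print(o["tcp_pos"],o["clock"])
c=proj(W,[.488,-.249,.022]);print(c)
for t in("cap_mid","cap_seat"):print(t,[(d["point"],round(d["conf"],2)) for d in r.landmark_of(W,t)])
for d in r.outline_of(W,"cap_mid"):
    m=d["pixels"];ys,xs=np.nonzero(m);P=np.array([atz(W,q,.022)[:2] for q in zip(xs,ys)]);u=np.linalg.svd(P-P.mean(0),full_matrices=False)[2][0]
    print(xs.mean(),ys.mean(),d["conf"],P.mean(0),"yaw",np.degrees(np.arctan2(u[1],u[0])),np.ptp(P@u),np.ptp(P@[-u[1],u[0]]),cv2.minAreaRect(P.astype(np.float32)*1000))
# slice on chunk: top level
X=C+N*.04
for f in(T,S):
    con,ce,a=pale(f,proj(f,X)); print(X,proj(f,X),ce,a,planefit(f,con,ce,X[2],0,np.radians(11)))
E
```

```text
[ 0.48815881 -0.24885545  0.19016761] 14.9
[247.02471019 162.31821054]
cap_mid [([248.1, 165.2], 0.9), ([205.9, 240.1], 0.83), ([317.7, 83.9], 0.71)]
cap_seat [([208.9, 231.3], 0.63)]
318.0616131441374 82.99029126213593 0.83 [ 0.47206347 -0.14551621] yaw 36.48262172228528 0.0643170157824674 0.04325695521701789 ((472.7396545410156, -145.8142852783203), (64.16188049316406, 43.03218460083008), 34.31917190551758)
203.9727482678984 241.35057736720555 0.71 [ 0.52709238 -0.34555474] yaw -16.062595528109373 0.07057485045171696 0.05727471026816025 ((527.8261108398438, -345.69775390625), (67.05122375488281, 54.79697799682617), 6.136856555938721)
245.36269430051814 161.38730569948186 0.58 [ 0.48634514 -0.24985838] yaw -35.12927559835671 0.06611050273233265 0.045229402886425914 ((486.8856201171875, -250.12994384765625), (44.396541595458984, 66.42825317382812), 59.24142074584961)
432.4017521902378 281.44117647058823 0.36 [ 0.74027994 -0.17410975] yaw 6.867343288782104 0.135755627841467 0.08735707704541959 ((740.864013671875, -184.37213134765625), (108.61656951904297, 93.11509704589844), 33.113868713378906)
[0.55796367 0.01248686 0.0851259 ] [250.6717859  203.47056939] [250.36 202.88] 275 (array([0.55962192, 0.01364291]), np.float64(7.798558647205038), np.float64(0.06858235971119869), np.float64(0.04186922114370649))
[0.55796367 0.01248686 0.0851259 ] [257.21662401 174.6132057 ] [257.29490617 175.21179625] 373 (array([0.55925277, 0.01260321]), np.float64(9.788549216127889), np.float64(0.07045303522938369), np.float64(0.043129521300754044))
```

View pics/w5.png

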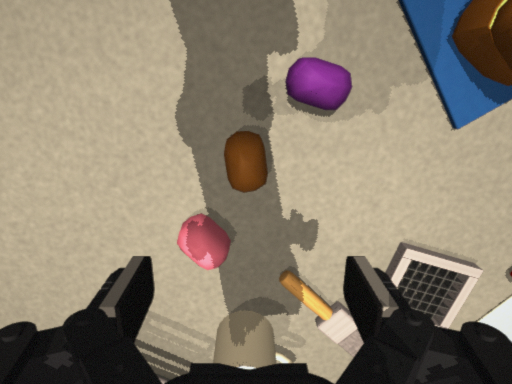

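The wrist view shows the brown cap at (246,161) with its long axis at about −33°, the purple one at (318,83) and the pink one at (204,241). The slice on the chunk measures 68 x 42 mm as a level face at (0.559, 0.013), so it is bedded well.

```bash
python3 - <<'E'
from h import *
print(mv([.488,-.2495,.06],tool(57)),mv([.488,-.2495,.008],tool(57)))
E
```

```text
(array([-4.00e-04, -8.00e-04,  5.21e-01]), array([-0.0001,  0.0004, -0.0782])) (array([-3.00e-04, -7.00e-04,  7.29e-01]), array([-0.0001,  0.0004, -0.0782]))
```

Request:
apply_moves([
  [0, 0, 0.1, 0, 0, -0.03],
  [0, 0, 0.25, 0, 0, -0.078],
  [0, 0, 0.4, 0, 0, -0.078],
  [0, 0, 0.5, 0, 0, -0.078],
  [0, 0, 0.52, 0, 0, -0.078],
])

```text
clock: 15.68
tcp_pos: [0.4869, -0.249, 0.0589]
orientation: [-0.892, -3.01, 0.001]
contact_force: [0.3, 0.1, 0.6]
grip_width: 0.0854
gripper_force: 0.0
```

Request:
apply_moves([
  [0, 0, 0.05, 0, 0, 0],
  [0, 0, 0.12, 0, 0, 0],
  [0, 0, 0.18, 0, 0, 0],
  [0, 0, 0.208, 0, 0, 0],
  [0, 0, 0.208, 0, 0, 0],
])

```text
clock: 16.3
tcp_pos: [0.4877, -0.2494, 0.0077]
orientation: [-0.893, -3.012, 0.001]
contact_force: [-0.4, 0.5, -0.1]
grip_width: 0.0855
gripper_force: 0.0
```

Request:
apply_moves([
  [0, 0, 0, 0, 0, 0],
  [0, 0, 0, 0, 0, 0],
  [0, 0, 0, 0, 0, 0],
  [0, 0, 0, 0, 0, 0],
  [0, 0, 0, 0, 0, 0],
], claw=0.2, newtons=22)

```text
clock: 16.92
tcp_pos: [0.4883, -0.2498, 0.0089]
orientation: [0.893, 3.01, -0.001]
contact_force: [-1.1, 0.1, 5.7]
grip_width: 0.029
gripper_force: 19.9
```

```bash
python3 - <<'E'
from h import *
W=r.grab_frame("wrist");save(W,"w6");o=r.get_obs();print(o["tcp_pos"],o["grip_width"],o["gripper_force"],o["contact_force"],o["moment"])
E
```

```text
[ 0.48829657 -0.24984101  0.00891893] 0.029489006827034862 19.92370829160791 [-1.22914723 -0.72382003  6.0081602 ] [-0.07161849  0.35652163  0.01322019]
```

View pics/w6.png

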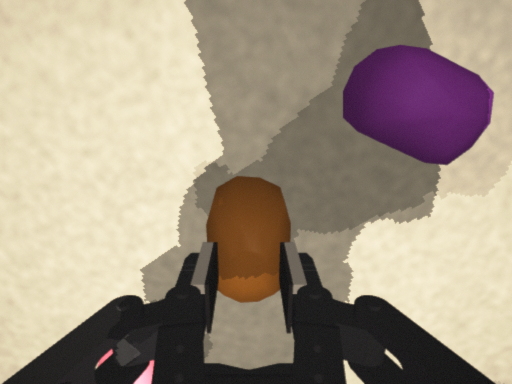

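```bash
python3 - <<'E'
from h import *
W=r.grab_frame("wrist");o=r.get_obs();A=R.from_rotvec(o["orientation"])
for x in(.011,-.011):
  for h in(0,.01,.02,.03,.04,.05):
    print(x,h,[np.round(proj(W,o["tcp_pos"]+A.apply([x,s*.0147,-h]))) for s in(-1,1)])
E
```

```text
0.011 0 [array([221., 214.]), array([274., 214.])]
0.011 0.01 [array([219., 221.]), array([275., 221.])]
0.011 0.02 [array([218., 229.]), array([276., 229.])]
0.011 0.03 [array([216., 238.]), array([278., 238.])]
0.011 0.04 [array([214., 248.]), array([280., 248.])]
0.011 0.05 [array([211., 260.]), array([282., 260.])]
-0.011 0 [array([222., 249.]), array([273., 249.])]
-0.011 0.01 [array([220., 258.]), array([274., 258.])]
-0.011 0.02 [array([219., 268.]), array([275., 268.])]
-0.011 0.03 [array([217., 278.]), array([277., 278.])]
-0.011 0.04 [array([215., 291.]), array([279., 291.])]
-0.011 0.05 [array([213., 304.]), array([281., 304.])]
```

The wrist view shows the pads, inner edges at (218,245) and (280,245), biting high on the dome rather than on the flats. I'll reopen, go lower and grip again.

Request:
apply_moves([
  [0, 0, 0, 0, 0, 0],
  [0, 0, 0, 0, 0, 0],
  [0, 0, 0, 0, 0, 0],
  [0, 0, 0.01, 0, 0, 0],
  [0, 0, 0.028, 0, 0, 0],
], claw=0.85)

```text
clock: 17.65
tcp_pos: [0.4882, -0.2495, 0.0011]
orientation: [0.893, 3.011, -0.001]
contact_force: [-0.7, 0.9, -0.5]
grip_width: 0.0726
gripper_force: 0.0
```

Request:
apply_moves([
  [0, 0, 0, 0, 0, 0],
  [0, 0, 0, 0, 0, 0],
])

```text
clock: 17.9
tcp_pos: [0.488, -0.2495, 0.0012]
orientation: [0.893, 3.011, -0.001]
contact_force: [0.2, 1.1, -0.0]
grip_width: 0.0726
gripper_force: 0.0
```

Request:
apply_moves([
  [0, 0, 0, 0, 0, 0],
  [0, 0, 0, 0, 0, 0],
  [0, 0, 0, 0, 0, 0],
  [0, 0, 0, 0, 0, 0],
  [0, 0, 0, 0, 0, 0],
], claw=0.2)

```text
clock: 18.52
tcp_pos: [0.4882, -0.2495, 0.0015]
orientation: [0.893, 3.011, -0.001]
contact_force: [-2.0, 0.5, 6.0]
grip_width: 0.0369
gripper_force: 20.2
```

Request:
apply_moves([
  [0, 0, -0.03, 0, 0, 0],
  [0, 0, -0.1, 0, 0, 0],
  [0, 0, -0.2, 0, 0, 0],
  [0, 0, -0.3, 0, 0, 0],
  [0, 0, -0.4, 0, 0, 0],
], newtons=25)

```text
clock: 19.15
tcp_pos: [0.4881, -0.2495, 0.1032]
orientation: [0.893, 3.01, -0.001]
contact_force: [-0.1, -0.3, -0.7]
grip_width: 0.0372
gripper_force: 21.5
```

Request:
apply_moves([
  [0, 0, -0.15, 0, 0, 0],
  [0, 0, -0.3, 0, 0, 0],
  [0, 0, -0.36, 0, 0, 0],
  [0, 0, -0.36, 0, 0, 0],
  [0, 0, -0.36, 0, 0, 0],
])

```text
clock: 19.77
tcp_pos: [0.4871, -0.2489, 0.1901]
orientation: [-0.893, -3.011, 0.001]
contact_force: [0.6, 0.2, -0.9]
grip_width: 0.0371
gripper_force: 21.5
```

```bash
python3 - <<'E'
from h import *
W=r.grab_frame("wrist");T=r.grab_frame("top");S=r.grab_frame("scene");o=r.get_obs();print(o["tcp_pos"],o["grip_width"],o["clock"],o["contact_force"])
A=R.from_rotvec(o["orientation"])
for h in(-.0015,.0205):print(h,proj(W,o["tcp_pos"]+A.apply([0,0,-h])))
for t in("cap_mid","cap_seat"):print(t,[(d["point"],round(d["conf"],2)) for d in r.landmark_of(W,t)])
for d in r.outline_of(W,"cap_mid")[:3]:
    ys,xs=np.nonzero(d["pixels"]);u=np.linalg.svd(np.c_[xs-xs.mean(),ys-ys.mean()],full_matrices=False)[2][0];print(d["rect"],d["conf"],xs.mean(),ys.mean(),"axis",np.degrees(np.arctan2(u[1],u[0])))
X=np.array([.559,.013,.0851])
for f in(T,S):
    con,ce,a=pale(f,proj(f,X)); print(ce,a,planefit(f,con,ce,X[2],0,np.radians(11)))
a=W["pixels"][150:384,120:380];b=S["pixels"];c=proj(S,X).astype(int);b=b[c[1]-40:c[1]+40,c[0]-45:c[0]+45]
cv2.imwrite("pics/w7.png",cv2.cvtColor(np.hstack([cv2.resize(a,(390,351)),cv2.resize(b,(395,351),interpolation=cv2.INTER_CUBIC)]),cv2.COLOR_RGB2BGR))
E
```

```text
[ 0.48719457 -0.24901064  0.18999055] 0.03666299224803492 19.925 [ 0.10831509 -0.44932791 -0.83178217]
-0.0015 [247.01736422 230.82863617]
0.0205 [246.90238265 249.44358741]
cap_mid [([197.5, 236.6], 0.93), ([328.6, 93.2], 0.87), ([250.5, 249.8], 0.82)]
cap_seat [([321.2, 90.4], 0.96), ([196.9, 228.7], 0.95)]
[170.6, 208.6, 32.9, 45.2] 0.9 187.67956265769556 229.96972245584524 axis 118.57877520344722
[296.1, 65.3, 62.4, 54.7] 0.84 327.8288930581613 93.30806754221388 axis 20.902457602662082
[208.0, 181.7, 82.8, 131.3] 0.58 248.5014275140108 245.73099291530085 axis 89.82299704367674
[250.36 202.88] 275 (array([0.55962397, 0.01364282]), np.float64(7.798558647205012), np.float64(0.06858396656875836), np.float64(0.041870202122996164))
[257.29490617 175.21179625] 373 (array([0.55923548, 0.01260454]), np.float64(9.788549216127919), np.float64(0.07045510450371403), np.float64(0.04313078805684224))
```

View pics/w7.png

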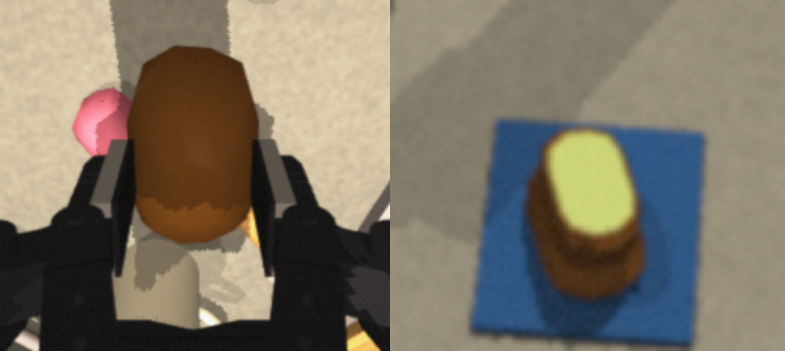

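The cap is held square and centred at (193,140) in the left crop. The slice sits evenly on the chunk at (590,185) in the right crop.

```bash
python3 - <<'E'
from h import *
print(mv([.5592,.013,.19],tool(100.7)),mv([.5592,.013,.12],tool(100.7)))
E
```

```text
(array([0.3319, 1.0356, 0.0018]), array([-4.00e-04, -4.00e-04, -4.86e-01])) (array([0.3318, 1.0358, 0.2818]), array([-4.00e-04, -4.00e-04, -4.86e-01]))
```

Request:
apply_moves([
  [0.04, 0.12, 0, 0, 0, -0.06],
  [0.1, 0.31, 0, 0, 0, -0.15],
  [0.17, 0.53, 0, 0, 0, -0.25],
  [0.24, 0.75, 0, 0, 0, -0.35],
  [0.3, 0.95, 0, 0, 0, -0.45],
])

```text
clock: 20.7
tcp_pos: [0.5547, -0.0056, 0.1912]
orientation: [-0.219, 3.133, 0.0]
contact_force: [0.6, -0.4, -1.1]
grip_width: 0.0367
gripper_force: 21.6
```

Request:
apply_moves([
  [0, 0, 0, 0, 0, -0.02],
  [0, 0, 0, 0, 0, -0.036],
  [0, 0, 0, 0, 0, -0.036],
  [0, 0, 0, 0, 0, -0.036],
])

```text
clock: 21.2
tcp_pos: [0.5543, -0.0106, 0.1913]
orientation: [-0.289, 3.128, -0.001]
contact_force: [-0.3, 0.4, -0.5]
grip_width: 0.0371
gripper_force: 21.6
```

```bash
python3 - <<'E'
from h import *
print(r.get_obs()["tcp_pos"],mv([.5592,.013,.115],tool(100.7)))
E
```

```text
[ 0.55434635 -0.01056473  0.19125318] (array([-0.0362,  0.0894,  0.3049]), array([-0.0006,  0.0003, -0.0014]))
```

Request:
apply_moves([
  [-0.02, 0.05, 0.05, 0, 0, 0],
  [-0.036, 0.089, 0.15, 0, 0, -0.001],
  [-0.036, 0.089, 0.25, 0, 0, -0.001],
  [-0.036, 0.089, 0.305, 0, 0, -0.001],
  [-0.036, 0.089, 0.305, 0, 0, -0.001],
])

```text
clock: 21.82
tcp_pos: [0.5585, 0.0142, 0.1138]
orientation: [0.295, -3.126, 0.001]
contact_force: [-0.8, -0.5, -0.6]
grip_width: 0.0372
gripper_force: 21.6
```

Request:
apply_moves([
  [0, 0, 0, 0, 0, 0],
  [0, 0, 0, 0, 0, 0],
])

```text
clock: 22.08
tcp_pos: [0.5601, 0.0141, 0.1159]
orientation: [-0.295, 3.125, -0.001]
contact_force: [0.0, -0.2, -1.2]
grip_width: 0.0367
gripper_force: 21.6
```

```bash
python3 - <<'E'
from h import *
print(r.get_obs()["tcp_pos"],mv([.5592,.013,.0866],tool(100.7)))
E
```

```text
[0.56006475 0.01409438 0.11586769] (array([ 0.0045, -0.0036,  0.1171]), array([-0.0005,  0.0014,  0.0009]))
```

Request:
apply_moves([
  [0.004, -0.004, 0.03, 0, 0.001, 0],
  [0.004, -0.004, 0.06, 0, 0.001, 0],
  [0.004, -0.004, 0.085, 0, 0.001, 0],
  [0.004, -0.004, 0.1, 0, 0.001, 0],
  [0.004, -0.004, 0.106, 0, 0.001, 0],
])

```text
clock: 22.7
tcp_pos: [0.5584, 0.0129, 0.0881]
orientation: [0.295, -3.126, 0.001]
contact_force: [-0.2, -0.4, -1.0]
grip_width: 0.0366
gripper_force: 21.6
```

Request:
apply_moves([
  [0, 0, 0.003, 0, 0, 0],
  [0, 0, 0.003, 0, 0, 0],
  [0, 0, 0.003, 0, 0, 0],
])

```text
clock: 23.08
tcp_pos: [0.5587, 0.0129, 0.0879]
orientation: [0.295, -3.127, 0.001]
contact_force: [-0.0, -0.2, -0.1]
grip_width: 0.0365
gripper_force: 21.6
```

Request:
apply_moves([
  [0, 0, 0.003, 0, 0, 0],
  [0, 0, 0.003, 0, 0, 0],
  [0, 0, 0.003, 0, 0, 0],
])

```text
clock: 23.45
tcp_pos: [0.5585, 0.0129, 0.0869]
orientation: [0.295, -3.127, 0.001]
contact_force: [-0.1, -0.3, -0.5]
grip_width: 0.0368
gripper_force: 21.6
```

Request:
apply_moves([
  [0, 0, 0.003, 0, 0, 0],
  [0, 0, 0.003, 0, 0, 0],
  [0, 0, 0.003, 0, 0, 0],
])

```text
clock: 23.82
tcp_pos: [0.5587, 0.013, 0.0865]
orientation: [0.295, -3.127, 0.001]
contact_force: [-0.7, 0.5, 4.1]
grip_width: 0.0366
gripper_force: 23.3
```

Request:
apply_moves([
  [0, 0, 0, 0, 0, 0],
  [0, 0, 0, 0, 0, 0],
  [0, 0, 0, 0, 0, 0],
  [0, 0, 0, 0, 0, 0],
  [0, 0, 0, 0, 0, 0],
], claw=0.85)

```text
clock: 24.45
tcp_pos: [0.5585, 0.0129, 0.0861]
orientation: [0.295, -3.127, 0.001]
contact_force: [-0.1, -0.4, -0.8]
grip_width: 0.0727
gripper_force: 0.0
```

Request:
apply_moves([
  [0, 0, -0.04, 0, 0, 0],
  [0, 0, -0.12, 0, 0, 0],
  [0, 0, -0.25, 0, 0, 0],
  [0, 0, -0.4, 0, 0, 0],
  [0, 0, -0.5, 0, 0, 0],
])

```text
clock: 25.08
tcp_pos: [0.5594, 0.013, 0.2138]
orientation: [-0.295, 3.126, -0.001]
contact_force: [-0.2, -0.4, -0.0]
grip_width: 0.0726
gripper_force: 0.0
```

Request:
apply_moves([
  [0.1, 0.12, 0, 0, 0, 0],
  [0.2, 0.3, 0, 0, 0, 0],
  [0.2, 0.5, 0, 0, 0, 0],
  [0.2, 0.65, 0, 0, 0, 0],
  [0.2, 0.7, 0, 0, 0, 0],
])

```text
clock: 25.7
tcp_pos: [0.4762, 0.178, 0.2118]
orientation: [0.301, -3.127, -0.0]
contact_force: [0.2, 0.1, -0.4]
grip_width: 0.0728
gripper_force: 0.0
```

```bash
python3 - <<'E'
from h import *
T=r.grab_frame("top");S=r.grab_frame("scene");W=r.grab_frame("wrist");print(r.get_obs()["clock"])
X=np.array([.559,.013,.0851])
for f,n in((T,"T"),(S,"S"),(W,"W")):
    for th,z in(("cap_mid",.107),("slice_flat",.085),("chunk",.01)):
        print(n,th,[(d["point"],round(d["conf"],2),np.round(atz(f,d["point"],z)[:2],4)) for d in r.landmark_of(f,th) if np.hypot(*(np.array(d["point"])-proj(f,[.558,.013,z])))<20])
def crop(f,k):
    c=proj(f,X+[0,0,.01]).astype(int);p=f["pixels"][max(c[1]-k,0):c[1]+k,max(c[0]-k,0):c[0]+k];return cv2.resize(p,(380,380),interpolation=cv2.INTER_CUBIC)
cv2.imwrite("pics/f.png",cv2.cvtColor(np.hstack([crop(T,35),crop(S,40)]),cv2.COLOR_RGB2BGR))
E
```

```text
25.85
T cap_mid [([248.0, 201.3], 0.62, array([0.5628, 0.0204]))]
T slice_flat [([248.2, 204.7], 0.56, array([0.5543, 0.02  ]))]
T chunk [([248.2, 208.0], 0.54, array([0.5492, 0.0202]))]
S cap_mid [([258.1, 171.2], 0.81, array([0.5628, 0.0141]))]
S slice_flat [([255.6, 174.5], 0.77, array([0.5573, 0.0085]))]
S chunk [([256.2, 188.0], 0.81, array([0.5496, 0.0111]))]
W cap_mid [([56.2, 233.9], 0.66, array([0.5613, 0.0141]))]
W slice_flat []
W chunk [([96.9, 186.1], 0.89, array([0.547 , 0.0089]))]
```

View pics/f.png

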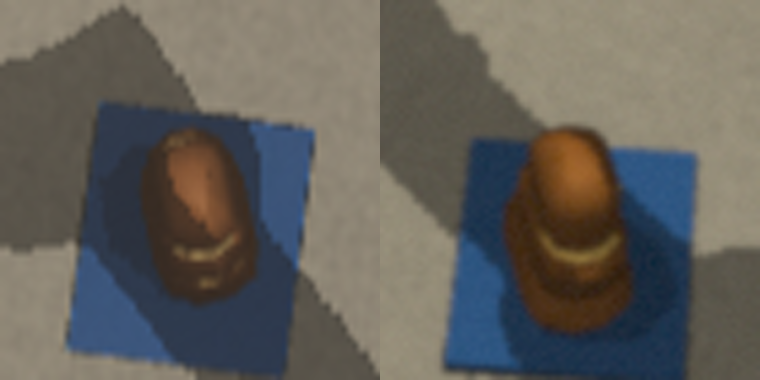

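The final crops show the cap upright on the slice, with a similar pale rim at both ends: (205,248) in the top crop and (580,245) in the scene crop. The chunk is still at (0.549, 0.011), so I'm handing in.

```bash
python3 -c "
from bench import r
print(r.hand_in())"
```

```text
the job is handed in; nothing more can be done
None
```

The potato is rebuilt and handed in at about 26 s: the slice is bedded on the chunk's slanted cut with its top level, the cap stands on the middle of the slice to within about 3 mm, and the chunk has not visibly moved; no verdict came back.

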